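# Set the bench vacuum pump to full vacuum and start it

### The job

Set the bench vacuum pump to full vacuum and start it: push its T-handled lever from the one-dot end (vent), past the middle click at two dots, all the way to the stop at three dots, and only then press the round start button fully down and let it come back up. Just push and press with the fingertips: do not lift, tip or shove the pump, and leave the glassware and the little jar where they stand.

Things in the scene. Friction and masses are not known exactly. Their poses are not given: they have to be found in the camera images.
- pump: White bench vacuum pump, loose, 4 to 6.5 kg on rubber feet. Origin: centre of its underside. Housing 220 mm (its x) by 300 mm (y), flat top 100 mm above the bench; +x points away from the robot, two metal pump heads stick out 50 mm there, below the top. In its frame the top carries the start button at x -75, y -100 mm and a flush gauge at x 65, y 108 mm.
- slot (a point): Centre of the lever's slot, on the pump's top (pump frame x 20, y 0, z 100 mm), axes as the pump's: a dark slot along y, 82 mm long, in an aluminium plate, the lever standing out of it. Beside it, on the -x side, one, two and three small black dots at y -33, 0 and +33 mm. The top is free for 80 mm or more on both y sides of the slot's middle.
- lever (a joint): Lever angle, rad: 0 leaning 0.45 to the pump's -y side (vent, one dot; starts here), 0.45 upright (middle click, two dots), 0.90 leaning to +y (hard stop, three dots). Pivot line along the pump's x, 70 mm below the slot. A spring detent holds each place: leaving takes 3 to 7 N on the bar; past 0.24 it snaps to the middle, past 0.69 to the far stop, and stays when released.
- lever_bar (a point): Centre of the lever's black crossbar (the T), a round bar 18 mm thick and 52 mm long that lies along the pump's x axis, 122 mm from the pivot: 140 mm above the bench at either end of its travel and 152 mm upright; it travels 106 mm along the pump's y. Below it a flat steel stem 16 mm wide (x), 6 mm thick.
- start_top (a point): Centre of the top face of the round start button, 28 mm across, pale metal in a dark metal collar on the pump's top; 122 mm above the bench when up; pressed straight down.
- start (a joint): Travel of the start button, m: 0 up, 0.006 fully down (about 5 N); it springs back up.
- flask: Bystander: conical filter flask of glass, 84 mm across the foot, 128 mm tall, side nozzle near the neck; origin at the centre of its foot.
- bottle: Bystander: capped reagent bottle, 64 mm across, 140 mm tall; origin at the centre of its foot.
- beaker: Bystander: open glass beaker, 72 mm across, 90 mm tall; origin at the centre of its foot.
- jar: Bystander: small closed jar, 36 mm across, 45 mm tall, standing loose on the pump's top in the rear (+x) corner on the -y side; origin at the centre of its foot.

How it is judged (in metres and radians):
On the way, in this order (a step that is already met when the one before it is completed fails the run):
1. the lever is at its far stop (three dots) (value of joint lever above 0.84 rad), for 0.2 s.
2. the start button is pressed fully down with the lever at the stop (value of joint start above 0.0045 m and value of joint lever above 0.84 rad), for 0.1 s.
At the end, for the whole second after the job is handed in: The lever rests at its far stop (above 0.84 rad of 0.90), the start button has come back up (under 1.5 mm), the pump stands within 20 mm and the flask, bottle, beaker and jar within 30 mm of where they were (value of joint lever above 0.84 rad and value of joint start below 0.0015 m and distance of pump from where it was at the start of the episode below 0.02 m and linear speed of pump below 0.02 m/s and distance of each of flask, bottle, beaker, jar from where it was at the start of the episode below 0.03 m); the robot touches nothing.
It fails at once if the start button is pressed before the lever is at its far stop (value of joint start above 0.003 m and value of joint lever below 0.8 rad).
It fails at once if the pump is shoved more than 20 mm (distance of pump from where it was at the start of the episode above 0.02 m).
It fails at once if the pump is lifted or tipped (height (world z) of pump above 0.01 m or angle between pump's own z axis and vertical above 0.1 rad).
It fails at once if the flask, bottle, beaker or jar is lifted, knocked over or moved more than 30 mm (distance of any of flask, bottle, beaker, jar from where it was at the start of the episode above 0.03 m or angle between any of flask, bottle, beaker, jar's own z axis and vertical above 0.4 rad).
It also fails if it takes over 45 s, if anything falls off the work surface, if the arm or the gripper's body presses on something with over 40 N, if the wrist force passes 120 N, or if a joint passes its speed limit or range.

### The arm

A 6-joint arm with a two-finger parallel gripper is mounted at the origin on the work surface. World frame = base frame: x ahead of the robot, y to its left, z up, the work surface at z = 0. Lengths are in mm, angles in rad, forces in N, time in s.
With the tool pointing down it reaches from about 350 to 775 mm from the base axis. Payload 7.3 kg.
Tool frame: the origin (TCP) lies midway between the tips of the shut fingers; the grasp point (between the pads) lies robot.grasp_offset behind it (robot.grasp_offset is the distance from the TCP to the grasp point, in mm); z points along the fingers, y is the line along which they close (so a half turn about z gives the same grasp; the last joint's range is limited). The gripper opens to 92 mm and grips with 3 to 60 N. Pads are 19 mm wide; open, the fingers measure 130 mm over their backs; the gripper's body (75 mm by 190 mm) begins 47 mm behind the grasp point.
Start: joints at [-1.4, 0.342, 1.524, -0, 1.275, -0.146], TCP at [163.574, -498.887, 226.741] pointing down, gripper open.
Joint ranges: [-2.53, 2.53], [-0.77, 2.02], [0.04, 2.7], [-1, 4.14], [0.28, 2.66], [-3.11, 3.11]. Speed limits (rad/s): [2.57, 2.57, 3.14, 3.14, 3.14, 3.14].

### API

Orientations are given as a unit quaternion [x, y, z, w].
In Python, from rig import robot gives the robot as it stands.
- The arm moves only by the shell command python3 -m crank 'ROWS'. ROWS is JSON, a list of rows, each a list of 5 numbers: the finger opening in cm, from 0 to 9.18, then the shift along the tool's x, y, z in cm, then the turn about the tool's z in degrees. A call has 1 to 12 rows; each row is the pose to reach, as a shift and turn from the pose commanded when the call began, along the tool's axes at that moment; what a row does not reach only later rows make up. A row lasts 1/10 s, in which the tool goes at most 50 mm and 8.59 degrees, less where a joint would pass 70% of its speed; a pose out of reach is approached as far as the arm can. A call with a gripper value outside its range is refused whole. The fingers move at their own pace and stop on an object; the grip force is fixed at half the most. Time passes only in rows, so rows that repeat a pose let the fingers close. It gives the time, the measured TCP pose, the force, the opening and the grip force at its end, in the units of the state.
- robot.state(): the state, without advancing time (a new reading comes with each control period).
- robot.camera(name): name is "side" or "top" or "wrist"; returns a dict with "pixels" (384x512x3 uint8, blue, green, red), "fx", "fy", "cx", "cy" (pixels), "cam_to_world" (4x4, takes a point from camera to world coordinates); the wrist camera has in their place "hand_eye" (4x4, takes a point from camera to tool coordinates, whose origin is the TCP and whose axes are the flange's). Camera axes: x right, y down, z forward; pixel columns grow to the right and rows downward; lengths in mm; the calibration is good to about 2 mm. A picture is of the moment at which its call begins: read the wrist's pose just before it. There is no depth.
- robot.sign_off(): hands the job in; it is judged then, once.
The state is a dict: "time": time; "q": joint angles; "qvel": joint speeds; "joint_efforts": joint torques, N m; "tool_pos": TCP position; "eef_rot": TCP orientation; "ft_force": force on the tool from outside, world axes, zero at the start; "torque": the same for the moment, N m; "width": finger opening in mm; "grip_force": force on a finger pad.
Only numpy, scipy, OpenCV 4.12 (cv2) and the standard library are available. Lean on these libraries where they do the work, as an engineer would, in place of code of your own. Each camera call takes 0.05 s, during which the arm holds its last target. There are 200 camera calls.

## Working session

There is one attempt and no reset: what is moved stays moved. The work goes in short steps, Python scripts to look and compute and a shell command to move; the robot and the scene stay as the last step left them, time stands still between calls to the robot, and variables do not carry over. Pictures are saved under pics/ and viewed, at most 10 in all, crops included, and the job is handed in when it is done.

```bash
mkdir -p pics; python3 - <<'E'
from rig import robot
import cv2,json,numpy as np
s=robot.state();print(s['time'],s['tool_pos'],s['eef_rot'],s['width'],robot.grasp_offset)
for n in('top','side'):
    c=robot.camera(n);cv2.imwrite(f'pics/{n}0.png',c['pixels']);np.savez(f'{n}.npz',**c)
    print(n,c['fx'],c['fy'],c['cx'],c['cy'],np.round(c['cam_to_world'],3).tolist())
a=cv2.imread('pics/top0.png');cv2.imwrite('pics/top0b.png',cv2.resize(a,(800,600),interpolation=cv2.INTER_CUBIC))
E
```

```text
0.0 [ 163.51499775 -498.46252357  226.06208413] [ 9.87479713e-01  1.57744300e-01 -6.38762397e-06 -7.42543245e-04] 91.62998673580083 18.8
top 453.44918179825174 453.44918179825174 253.38061325028195 191.40430923846884 [[-0.013, -0.983, 0.184, 379.402], [-1.0, 0.013, -0.004, 71.786], [0.001, -0.184, -0.983, 1107.074], [0.0, 0.0, 0.0, 1.0]]
side 427.4775543277644 427.4775543277644 263.5309886092935 189.47635932891922 [[-0.941, -0.169, 0.294, 291.111], [-0.339, 0.437, -0.833, 789.223], [0.013, -0.883, -0.468, 534.092], [0.0, 0.0, 0.0, 1.0]]
```

View pics/top0b.png

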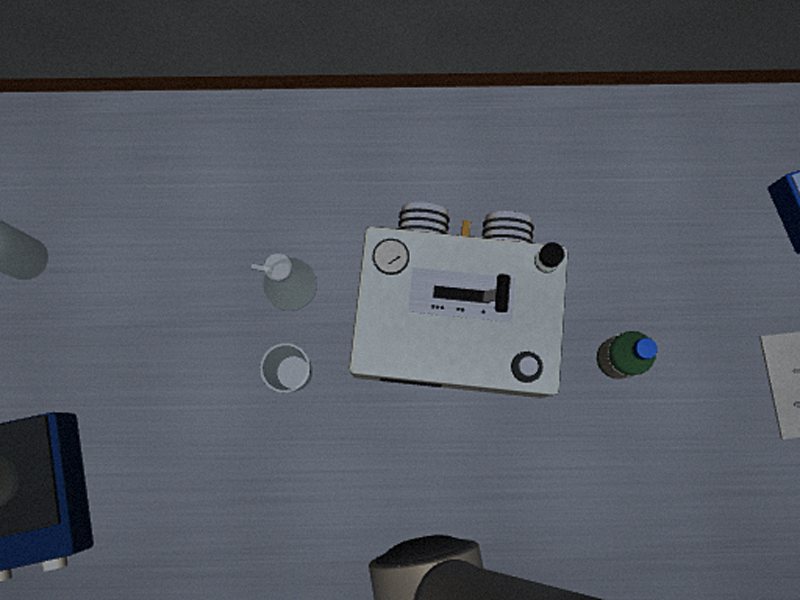

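View pics/side0.png

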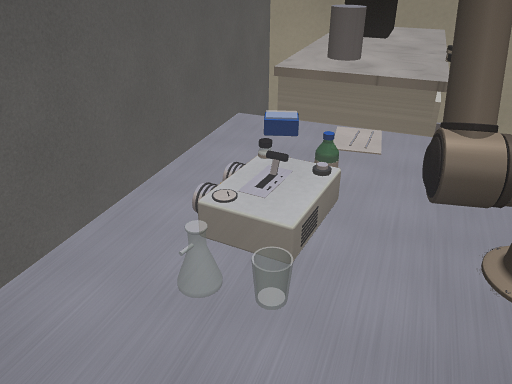

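The top view (1.5625x scale) shows the pump top with corners at about (368,228), (567,245), (558,393) and (352,376). The bar is at (502,293), the button at (528,366), the jar at (549,256), and the gauge at (390,257). The bottle stands to the right, and the flask and beaker to the left. The side view confirms the lever leans to vent.

```bash
cat > h.py <<'E'
import numpy as np
from scipy.spatial.transform import Rotation as R
def px(n,u,v,z,sc=1.5625):
    c=np.load(n+'.npz');M=c['cam_to_world']
    d=M[:3,:3]@[(u/sc-c['cx'])/c['fx'],(v/sc-c['cy'])/c['fy'],1];o=M[:3,3]
    return (o+d*(z-o[2])/d[2])
E
python3 - <<'E'
from h import *
from rig import robot
P={'button':(528,365,122,-75,-100),'gauge':(390.5,257,100,65,108),'c1':(368,228,100,110,150),'c2':(567,245,100,110,-150),'c3':(558,391,100,-110,-150),'c4':(352,375,100,-110,150),'d3':(437,307,100,None,0),'bar':(502,293,140,20,-53)}
W=[];L=[]
for k,(u,v,z,a,b) in P.items():
    w=px('top',u,v,z);print(k,w.round(1))
    if a is not None: W.append(w[:2]);L.append((a,b))
W=np.array(W);L=np.array(L)
A=L-L.mean(0);B=W-W.mean(0)
th=np.arctan2((A[:,0]*B[:,1]-A[:,1]*B[:,0]).sum(),(A*B).sum())
Rm=np.array([[np.cos(th),-np.sin(th)],[np.sin(th),np.cos(th)]]);t=W.mean(0)-Rm@L.mean(0)
print('yaw',np.degrees(th),'t',t);print((W-(L@Rm.T+t)).round(1))
for n,u,v,z in(('bottle',615,357,0),('bottlecap',646,348,140),('jar',551,253,145),('flask',290,285,0)):print(n,((px('top',u,v,z)[:2]-t)@Rm).round(0))
np.savez('pump.npz',t=t,R=Rm,th=th)
s=robot.state();Q=R.from_quat(s['eef_rot']);print(Q.as_matrix().round(3))
for n,l,z in(('bar',(20,-53),140),('slot',(20,0),100),('button',(-75,-100),122)):
    w=np.r_[Rm@l+t,z];print(n,w.round(1),'tool',Q.inv().apply(w-s['tool_pos']).round(1))
E
```

```text
button [ 468.4 -114.4  122. ]
gauge [630.9  75.  100. ]
c1 [675.3 107.6 100. ]
c2 [ 645.6 -184.2  100. ]
c3 [ 433.1 -159.2  100. ]
c4 [459.5 131.6 100. ]
d3 [555.8   8.8 100. ]
bar [567.3 -79.6 140. ]
yaw -6.022721386440475 t [553.55860877 -25.3653816 ]
[[-0.1  2.5]
 [ 1.3 -0.2]
 [-3.4 -4.6]
 [-1.6  1.8]
 [ 4.7  3.8]
 [-0.4 -3.7]
 [-0.5  0.5]]
bottle [ -37. -254.]
bottlecap [ -39. -254.]
jar [  82. -116.]
flask [ 31. 266.]
[[ 0.95   0.311 -0.   ]
 [ 0.311 -0.95   0.001]
 [ 0.    -0.001 -1.   ]]
bar [567.9 -80.2 140. ] tool [ 514.6 -271.4   86.6]
slot [573.4 -27.5 100. ] tool [ 536.3 -319.7  126.7]
button [ 468.5 -116.9  122. ] tool [ 408.6 -267.4  104.6]
```

```bash
python3 -m crank '[[0,5,-2.3,0,5],[0,10,-4.6,0,10],[0,15,-7,0,15],[0,20,-9.3,0,20],[0,25,-11.6,0,24.1],[0,30,-14,0,24.1],[0,35,-16.4,0,24.1],[0,40,-18.7,0,24.1],[0,45,-21,0,24.1],[0,48,-22.4,0,24.1],[0,49.7,-23.2,0,24.1],[0,49.7,-23.2,0,24.1]]'
cat >> h.py <<'E'
def rep():
    from rig import robot
    s=robot.state();p=np.load('pump.npz');Q=R.from_quat(s['eef_rot'])
    print(round(s['time'],2),'pump xy',((s['tool_pos'][:2]-p['t'])@p['R']).round(1),'z',s['tool_pos'][2].round(1),'F',np.round(s['ft_force'],1),'w',s['width'].__round__(1),'yaw err',np.degrees(np.arctan2(*Q.as_matrix()[[1,0],0])-p['th']).round(2))
E
python3 -c "
from h import *;rep()
from rig import robot;import cv2
cv2.imwrite('pics/w1.png',robot.camera('wrist')['pixels']);cv2.imwrite('pics/s1.png',cv2.resize(robot.camera('side')['pixels'][80:272,160:416],(800,600)))"
```

```text
time: 1.3
tool_pos: [566.5, -119.1, 225.7]
eef_rot: [0.999, -0.049, 0.0, -0.001]
ft_force: [0.3, 0.2, 0.1]
width: 1.8
grip_force: 0.0
1.3 pump xy [ 22.7 -91.9] z 225.7 F [0.3 0.2 0.1] w 1.8 yaw err 0.4
```

View pics/w1.png

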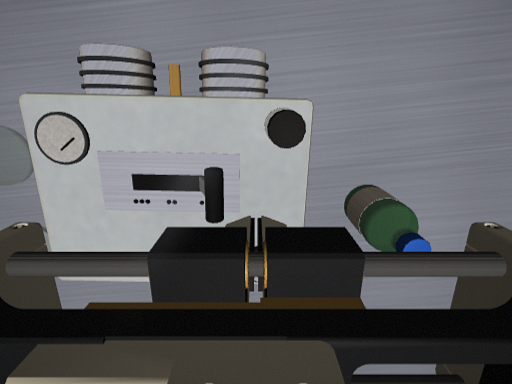

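View pics/s1.png

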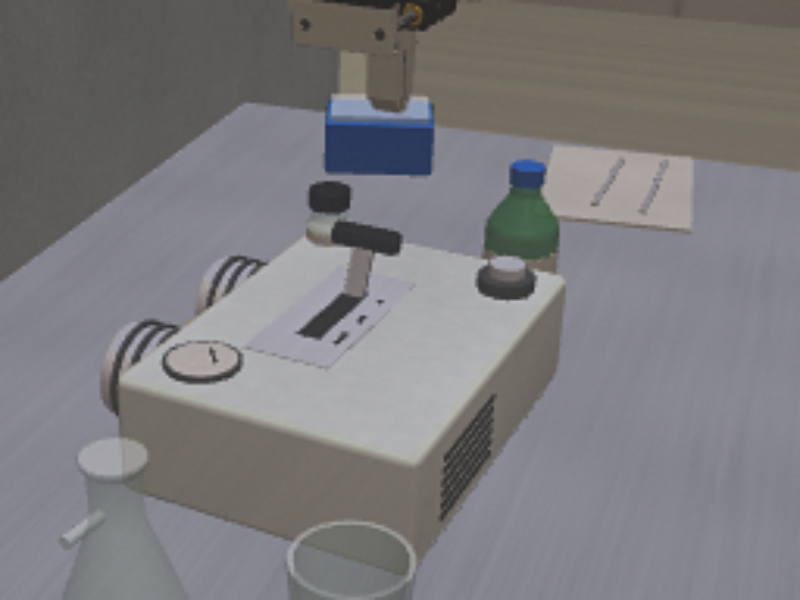

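The wrist view shows the bar at (214,195), with the closed fingers just off its -y side and clear of the jar at (286,128). In the side crop the button cap stands proud of its collar at (507,270). Next I lower the tips beside the bar.

```bash
python3 -m crank '[[0,-0.2,0.8,0,-0.4],[0,-0.2,0.8,3,-0.4],[0,-0.2,0.8,6,-0.4],[0,-0.2,0.8,8,-0.4],[0,-0.2,0.8,9.8,-0.4],[0,-0.2,0.8,9.8,-0.4],[0,-0.2,0.8,9.8,-0.4]]' >/dev/null
python3 -c "
from h import *;rep()"
```

```text
2.1 pump xy [  17.9 -106.2] z 129.3 F [-0.  -0.1  0.8] w 0.4 yaw err 0.37
```

```bash
python3 -m crank '[[0,0.2,-1,0,0],[0,0.2,-2,0,0],[0,0.2,-3,0,0],[0,0.2,-4,0,0],[0,0.2,-5,0,0],[0,0.2,-6,0,0],[0,0.2,-7,0,0],[0,0.2,-7,0,0]]' >/dev/null
python3 -c "
from h import *;rep()
from rig import robot;import cv2
cv2.imwrite('pics/s2.png',cv2.resize(robot.camera('side')['pixels'][80:272,160:416],(800,600)))"
```

```text
2.9 pump xy [ 19.3 -32.5] z 128.4 F [ 0.1 -0.3  0.6] w 0.7 yaw err 0.6
```

View pics/s2.png

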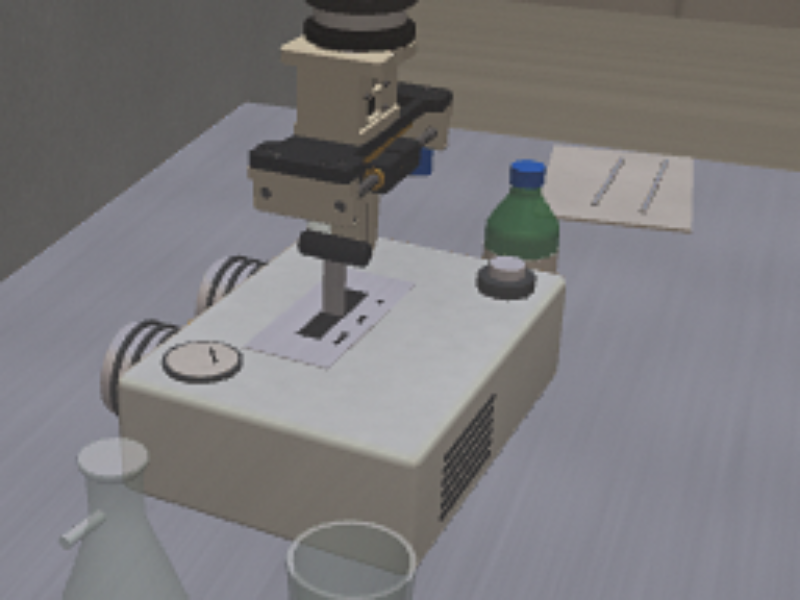

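The lever now stands upright at two dots, with the bar at (335,247), and the pump hasn't moved. I keep pushing toward the stop.

```bash
python3 -m crank '[[0,0,-1,0,0],[0,0,-2,0,0],[0,0,-3,0,0],[0,0,-4,0,0],[0,0,-4.6,0,0],[0,0,-5.2,0,0],[0,0,-5.2,0,0],[0,0,-5.2,0,0]]' >/dev/null
python3 -c "
from h import *;rep()
from rig import robot;import cv2
cv2.imwrite('pics/s3.png',cv2.resize(robot.camera('side')['pixels'][80:272,160:416],(800,600)))"
```

```text
3.75 pump xy [19.3 17.6] z 128.8 F [0.4 0.3 0. ] w 0.6 yaw err 0.5
```

View pics/s3.png

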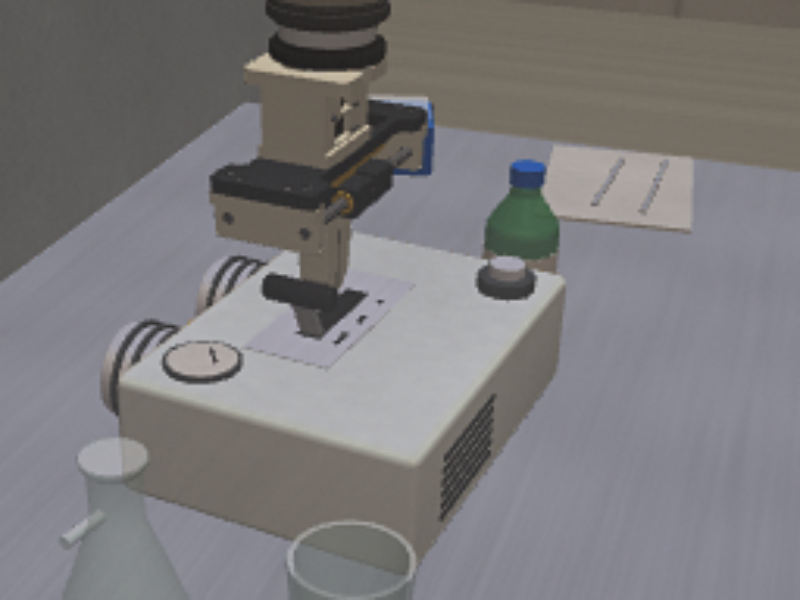

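The lever has snapped over to three dots, with the bar at (300,292). A light extra nudge will confirm the stop before I back off.

```bash
python3 -m crank '[[0,0,-0.3,0,0],[0,0,-0.6,0,0],[0,0,-0.8,0,0],[0,0,-0.8,0,0]]' >/dev/null
python3 -c "
from h import *;rep()"
python3 -m crank '[[0,0,1,0,0],[0,0,3,0,0],[0,0,5,-1,0],[0,0,6,-4,0],[0,0,6,-6,0],[0,0,6,-6,0],[0,0,6,-6,0]]' >/dev/null
python3 -c "
from h import *;rep()
from rig import robot;import cv2
cv2.imwrite('pics/s4.png',cv2.resize(robot.camera('top')['pixels'][110:302,190:446],(800,600)))"
```

```text
4.2 pump xy [19.2 25.6] z 128.7 F [ 0.1  0.3 -0.6] w 0.5 yaw err 0.49
4.9 pump xy [ 19.5 -35.2] z 188.5 F [ 0.1 -0.1  0.1] w 0.3 yaw err 0.45
```

View pics/s4.png

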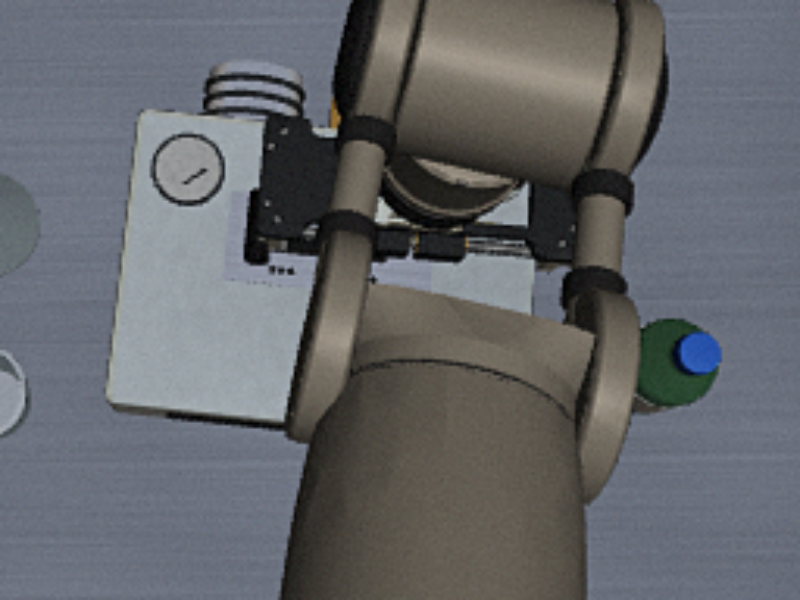

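The bar is at crop (255,228), at the three-dot end, and the gauge at (187,169) is where it was, so the pump hasn't shifted. I check the bar position while moving over the button.

```bash
python3 -c "
from h import *
p=np.load('pump.npz')
print('bar',(px('top',190+255/3.125,110+228/3.125,140,1)[:2]-p['t'])@p['R'])"
python3 -m crank '[[0,-3,2,0,0],[0,-6,4,0,0],[0,-8,5.4,0,0],[0,-9.4,6.3,0,0],[0,-9.4,6.3,3,0],[0,-9.4,6.3,5,0],[0,-9.4,6.3,5.6,0],[0,-9.4,6.3,5.6,0],[0,-9.4,6.3,5.6,0]]' >/dev/null
python3 -c "
from h import *;rep()
from rig import robot;import cv2
cv2.imwrite('pics/s5.png',cv2.resize(robot.camera('side')['pixels'][80:272,160:416],(800,600)))"
```

```text
bar [19.56197361 55.86926014]
5.85 pump xy [-73.4 -98.4] z 133.0 F [ 0.5 -0.7 -0.9] w 0.1 yaw err 0.49
```

View pics/s5.png

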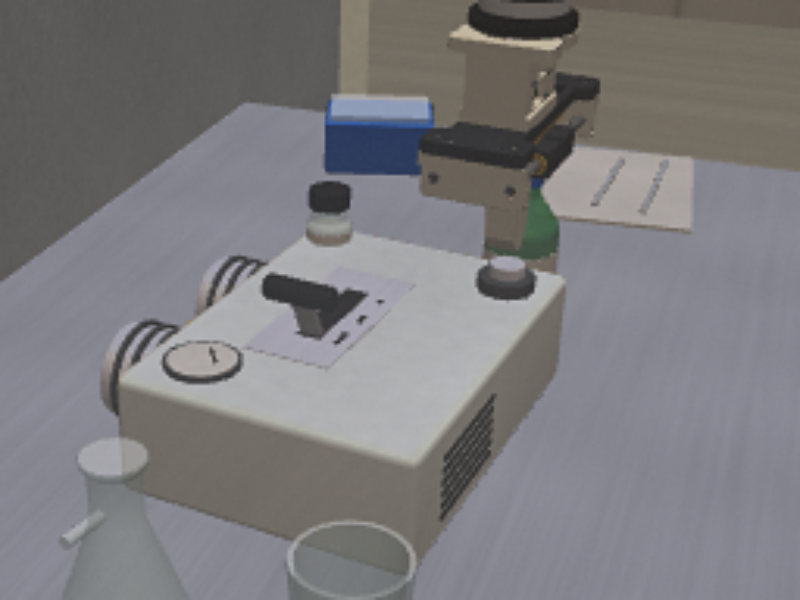

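The fingertips are above the button, at (507,245) against the cap at (507,265), and the lever stays at three dots. Now I press in small steps.

```bash
python3 -m crank '[[0,0,0,0.6,0],[0,0,0,1.0,0],[0,0,0,1.3,0],[0,0,0,1.5,0],[0,0,0,1.6,0],[0,0,0,1.6,0]]' >/dev/null
python3 -c "
from h import *;rep()"
python3 -m crank '[[0,0,0,0.1,0],[0,0,0,0.2,0],[0,0,0,0.2,0],[0,0,0,0.2,0]]' >/dev/null
python3 -c "
from h import *;rep()"
```

```text
6.5 pump xy [-73.6 -98.4] z 116.9 F [-0.8  0.9  3.6] w 0.3 yaw err 0.47
6.9 pump xy [-73.5 -98.4] z 116.0 F [-3.4  2.3 14.8] w 0.9 yaw err 0.48
```

The force of 14.8 N is well above the 5 N spring, so the button has bottomed out. I hold briefly, then lift.

```bash
python3 -m crank '[[0,0,0,0,0],[0,0,0,0,0],[0,0,0,-1,0],[0,0,0,-3,0],[0,0,0,-6,0],[0,0,0,-9,0],[0,-4,0,-10,0],[0,-8,0,-10,0],[0,-10,0,-10,0],[0,-10,0,-10,0],[0,-10,0,-10,0]]' >/dev/null
python3 -c "
from h import *;rep()
from rig import robot;import cv2
cv2.imwrite('pics/s6.png',cv2.resize(robot.camera('side')['pixels'][80:272,160:416],(800,600)))"
```

```text
8.0 pump xy [-173.3  -99.5] z 215.0 F [ 1.  -0.2  0.2] w 0.6 yaw err 0.44
```

View pics/s6.png

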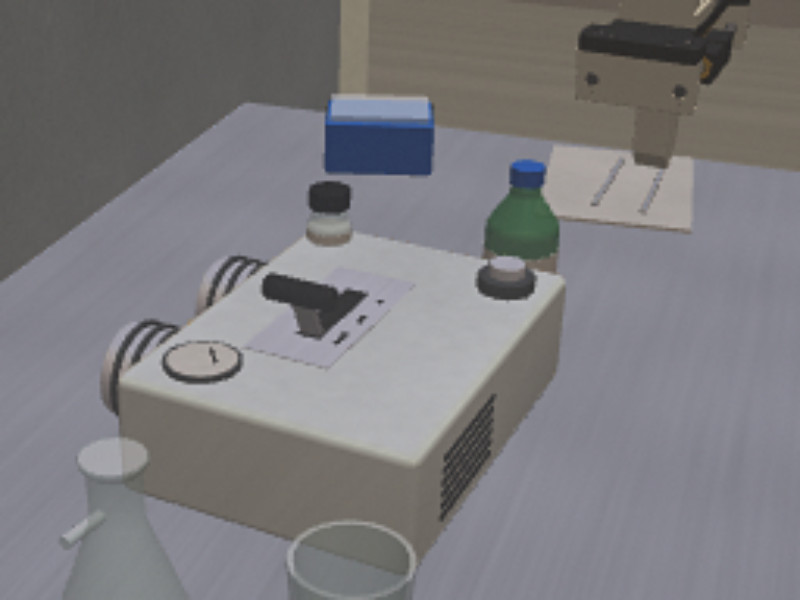

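The lever is at three dots, the button is back up at (507,265), nothing else has moved, and the arm is clear.

```bash
python3 -c "
from rig import robot
print(robot.sign_off())"
```

```text
the job is handed in; nothing more can be done
None
```

I pushed the lever to the three-dot stop, then pressed the start button down to its stop and let it spring back up; the camera views show the pump, glassware and jar where they were, and the job is handed in (no verdict was returned).

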